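Pack the braai skewers into the clip-lid box

ROBOT

A 7-joint arm with a two-finger parallel gripper is mounted at the origin on the work surface. World frame = base frame: x ahead of the robot, y to its left, z up, the work surface at z = 0. Lengths are in mm, angles in rad, forces in N, time in s.
With the tool pointing down it reaches from about 425 to 1025 mm from the base axis. Payload 9.4 kg.
Tool frame: the origin (TCP) lies between the finger pads; the fingertips stand 19 mm ahead of it and the grasp point (between the pads) is the TCP; z points along the fingers, y is the line along which they close (so a half turn about z gives the same grasp; the last joint's range is limited). The gripper opens to 93 mm and grips with 3 to 60 N. Pads are 15 mm wide; open, the fingers measure 128 mm over their backs; the gripper's body (75 mm by 188 mm) begins 65 mm behind the grasp point.
Start: joints at [1.132, 0.599, -0.003, 1.599, 0.002, 0.943, -0.08], TCP at [256.611, -678.067, 237.618] pointing down, gripper open.
Joint ranges: [-2.57, 2.57], [-0.35, 1.97], [-1.29, 1.29], [0.11, 2.56], [-1.05, 4.19], [0.11, 1.86], [-2.63, 2.63]. Speed limits (rad/s): [2.22, 2.22, 3.01, 3.01, 3.14, 3.14, 3.14].

INTERFACE

Orientations are given as [roll, pitch, yaw] about the fixed x, y, z axes, in that order (R = Rz(yaw) Ry(pitch) Rx(roll)).
In Python, from workcell import manip, readout, imaging, ticket gives the robot as it stands. Calls block until the motion is done:
- manip.move_ptp(position, orientation): joint-space move of the TCP to a pose.
- manip.movel(position, rot=None, vel=150, contact_N=None): straight line of the TCP; rot=None keeps the orientation; vel is the mean speed in mm/s. With contact_N (N) it stops when the force on the tool has changed by that much, and returns True; else False.
- manip.move_joints(angles): joint-space move.
- manip.gripper_open() and manip.clamp(grip_force=None): open the fingers fully, or close them until they stop; grip_force is the grip in N (None keeps the last).
- manip.sleep(seconds).
- manip.ik(position, orientation): joint angles nearest the present ones, or None.
- readout.get_obs(): the state.
- imaging.grab_frame(name): name is "scene" or "top" or "wrist"; returns a dict with "pixels" (400x640x3 uint8, red, green, blue), "fx", "fy", "cx", "cy" (pixels), "R" (3x3) and "t" (3): a world point X has camera coordinates R X + t; the wrist camera has in their place "T_tool_cam" (4x4, takes a point from camera to tool coordinates, whose origin is the TCP and whose axes are the flange's). Camera axes: x right, y down, z forward; pixel columns grow to the right and rows downward; lengths in mm; the calibration is good to about 2 mm. A picture is of the moment at which its call begins: read the wrist's pose just before it. There is no depth.
A pose or a line that the arm cannot do raises manip.Unreachable and nothing moves.
- ticket.hand_in(): hands the job in, once; it reports no verdict.
The state is a dict: "t": time; "qpos": joint angles; "qvel": joint speeds; "joint_efforts": joint torques, N m; "tcp_pos": TCP position; "tcp_rot": TCP orientation; "force": force on the tool from outside, world axes, zero at the start; "moment": the same for the moment, N m; "finger_gap": finger opening in mm.
Only numpy, scipy, OpenCV 4.12 (cv2) and the standard library are available. Lean on these libraries where they do the work, as an engineer would, in place of code of your own. Each camera call takes 0.05 s, during which the arm holds its last target. There are 200 camera calls.

TASK

Pack the braai skewers away for the day: pull every skewer out of the wooden block and lay it in the grey storage box, then put the lid on and press it fully home on its seal with its clips still open, and then fold all four clips right down against the sides of the box. Leave the red sauce dispenser and the upturned tray where they stand.

Things in the scene. Friction and masses are not known exactly. Their poses are not given: they have to be found in the camera images.
- box: Grey plastic storage box, fixed, open on top. Origin: centre of its underside on the slab; x along its length, y across, z up. Inside 204 (x) by 116 (y) mm; inner floor 4 mm and rim 70 mm above the origin; walls 4 mm, with a flange at the rim (222 by 134 mm over it).
- box_rim (a point): Centre of the box's mouth, level with the hard rim, 70 mm above the slab; axes as the box. On the rim a dark seal stands 6 mm proud: a lid set on rests on it 6 mm high and sinks home on the rim only when pressed. The seal's two halves (-x and +x half) each yield at about 8 N, more if pushed fast, and stay down.
- lid_mid (a point): Loose white lid, 233 (x) by 145 (y) mm, 0.26 kg, right way up on the slab. Centre of its 4 mm panel, 16 mm above the skirt's bottom: 78 mm above the slab when resting on the raised seal, 72 mm when home. Either way round fits. The skirt goes over the box's flange, 2.5 mm play a side, flared at the bottom. Open clips reach 105 mm from the middle, +y and -y.
- lid_handle (a point): Centre of the lid's carry handle: a black bar 110 mm long (along the lid's x), 20 mm wide, 16 mm high, on two feet; 28 mm above lid_mid, bar's top 36 mm above lid_mid; 18 mm gap under the bar. Axes as lid_mid.
- clip1 (a joint): Hinge of grey clip flap 1, on the lid's +y long edge at lid x = -58 mm. 0 = open, outwards and 30 degrees above level; 0.52 = level; 2.09 = folded right down, vertical beside the box (stop). Stiff, 0.035 N m: stays where left. Flap 58 mm wide, 34 mm long from hinge, 3 mm thick; hinge line 73.5 mm from the lid's centre line, level with lid_mid.
- clip1_end (a point): Middle of the free edge of clip flap 1, 34 mm from its hinge.
- clip2 (a joint): Hinge of grey clip flap 2, on the lid's +y long edge at lid x = +58 mm. 0 = open, outwards and 30 degrees above level; 0.52 = level; 2.09 = folded right down, vertical beside the box (stop). Stiff, 0.035 N m: stays where left. Flap 58 mm wide, 34 mm long from hinge, 3 mm thick; hinge line 73.5 mm from the lid's centre line, level with lid_mid.
- clip2_end (a point): Middle of the free edge of clip flap 2, 34 mm from its hinge.
- clip3 (a joint): Hinge of grey clip flap 3, on the lid's -y long edge at lid x = -58 mm. 0 = open, outwards and 30 degrees above level; 0.52 = level; 2.09 = folded right down, vertical beside the box (stop). Stiff, 0.035 N m: stays where left. Flap 58 mm wide, 34 mm long from hinge, 3 mm thick; hinge line 73.5 mm from the lid's centre line, level with lid_mid.
- clip3_end (a point): Middle of the free edge of clip flap 3, 34 mm from its hinge.
- clip4 (a joint): Hinge of grey clip flap 4, on the lid's -y long edge at lid x = +58 mm. 0 = open, outwards and 30 degrees above level; 0.52 = level; 2.09 = folded right down, vertical beside the box (stop). Stiff, 0.035 N m: stays where left. Flap 58 mm wide, 34 mm long from hinge, 3 mm thick; hinge line 73.5 mm from the lid's centre line, level with lid_mid.
- clip4_end (a point): Middle of the free edge of clip flap 4, 34 mm from its hinge.
- block: Wooden skewer block, fixed, 53 (x) by 236 (y) mm, 95 mm high, with four slots in a row along its y at -90, -30, +30, +90 mm, each 16 (y) by 9 (x) mm. Origin: centre of its underside, z up. It stands left or right of the box; the lid lies on the other side.
- skewer1_mid (a point): Flat skewer 1, 175 mm, 0.07 kg; None if absent. Point half-way along, z axis from tip to handle end. Blade 90 mm long, 10 (y) by 4 (x) mm; collar 12 mm, 22 by 14 mm; wooden handle 24 (y) by 16 (x) mm, 14.5 to 87.5 mm beyond this point. Starts upright in its slot, collar on the block's top, this point 92.5 mm up; must rise 90 mm to come free. Balances 8 mm from it, towards the handle.
- skewer2_mid (a point): Flat skewer 2, 175 mm, 0.07 kg; None if absent. Point half-way along, z axis from tip to handle end. Blade 90 mm long, 10 (y) by 4 (x) mm; collar 12 mm, 22 by 14 mm; wooden handle 24 (y) by 16 (x) mm, 14.5 to 87.5 mm beyond this point. Starts upright in its slot, collar on the block's top, this point 92.5 mm up; must rise 90 mm to come free. Balances 8 mm from it, towards the handle.
- skewer3_mid (a point): Flat skewer 3, 175 mm, 0.07 kg; None if absent. Point half-way along, z axis from tip to handle end. Blade 90 mm long, 10 (y) by 4 (x) mm; collar 12 mm, 22 by 14 mm; wooden handle 24 (y) by 16 (x) mm, 14.5 to 87.5 mm beyond this point. Starts upright in its slot, collar on the block's top, this point 92.5 mm up; must rise 90 mm to come free. Balances 8 mm from it, towards the handle.
- skewer4_mid (a point): Flat skewer 4, 175 mm, 0.07 kg; None if absent. Point half-way along, z axis from tip to handle end. Blade 90 mm long, 10 (y) by 4 (x) mm; collar 12 mm, 22 by 14 mm; wooden handle 24 (y) by 16 (x) mm, 14.5 to 87.5 mm beyond this point. Starts upright in its slot, collar on the block's top, this point 92.5 mm up; must rise 90 mm to come free. Balances 8 mm from it, towards the handle.
- dispenser: Empty red plastic sauce dispenser, loose, 64 mm across and 190 mm tall; origin at the centre of its foot. Bystander.
- tray: Stubby aluminium tray, upturned, loose, 160 by 220 mm and 35 mm high; origin at the centre of its underside. Bystander.
Not all that is in view belongs to the job. What is shaped like the part that bears skewer4_mid but pink is not meant. What is shaped like the part that bears skewer2_mid but pink is not meant.

How it is judged:
By the outcome, as a careful person would: the job done as asked, in the order asked, and still so for the second after the job is handed in, with the robot touching nothing.
Of skewer1, skewer2, skewer3, skewer4 only 2 to 4 are there at a start; the rules pass over those that are not, and their reading is None.
At some moment in a run one of lid may be knocked a few centimetres aside while the robot is not near it.
Once in a run the grip may slacken for a moment while it holds something.
It also fails if it takes over 210 s, if anything falls off the work surface, if the arm or the gripper's body presses on something with over 40 N, if the wrist force passes 120 N, or if a joint passes its speed limit or range.

## Working session

There is one attempt and no reset: what is moved stays moved. The work goes in short steps, each a Python script; the robot and the scene stay as the last script left them, time stands still between calls to the robot, and variables do not carry over. Pictures are saved under pics/ and viewed, on a budget of 14 in all, crops included, one or two more only if the job needs it, and the job is handed in when it is done.

```bash
mkdir -p pics; ls; python3 - <<'E'
from workcell import manip, readout, imaging
import cv2, pickle
o=readout.get_obs(); print(o)
for n in ("scene","top"):
    f=imaging.grab_frame(n); pickle.dump(f,open(f"{n}0.pkl","wb"))
    cv2.imwrite(f"pics/{n}0.png",f["pixels"][:,:,::-1]); print(n,f["fx"],f["cx"],f["cy"],f["R"],f["t"])
E
```

```text
pics
{'t': 0.0, 'qpos': array([ 1.13230761,  0.60013632, -0.00251644,  1.60009259,  0.00179351,
        0.94290323, -0.07975917]), 'qvel': array([ 0.00018236,  0.00105185, -0.00085358,  0.00088035, -0.00063866,
        0.0023367 ,  0.00109232]), 'joint_efforts': array([-4.47865195e-04, -7.65061283e+01,  1.49667542e+00, -2.52349466e+01,
       -5.25302114e-02,  1.71402673e-02,  1.17557856e-04]), 'tcp_pos': array([ 256.42842369, -677.66456598,  236.76556053]), 'tcp_rot': array([-3.14006254e+00,  1.51030193e-04,  3.61862172e-01]), 'force': array([0.28411494, 0.00126186, 0.18007368]), 'moment': array([-0.0465115 , -0.00754854, -0.01361257]), 'finger_gap': 93.25332911446388}
scene 362.08570222572405 318.8922195734656 200.22833467471958 [[ 0.46850024  0.88327886 -0.01805511]
 [ 0.60759759 -0.33697754 -0.71921576]
 [-0.64135224  0.32598252 -0.69455216]] [-273.16421484 -283.80683563 1443.28925524]
top 392.2091817334541 325.31226934747815 197.23580442145982 [[-0.01121629 -0.99990495 -0.00801798]
 [-0.98348627  0.01247992 -0.18055193]
 [ 0.18063483  0.00586045 -0.98353277]] [  23.75443235  590.90440084 1108.98695156]
```

View pics/top0.png

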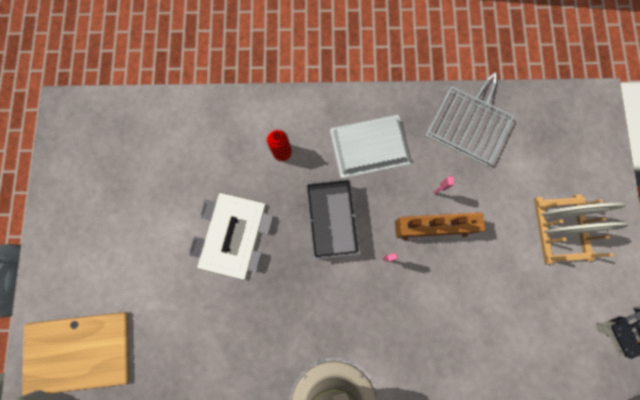

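View pics/scene0.png

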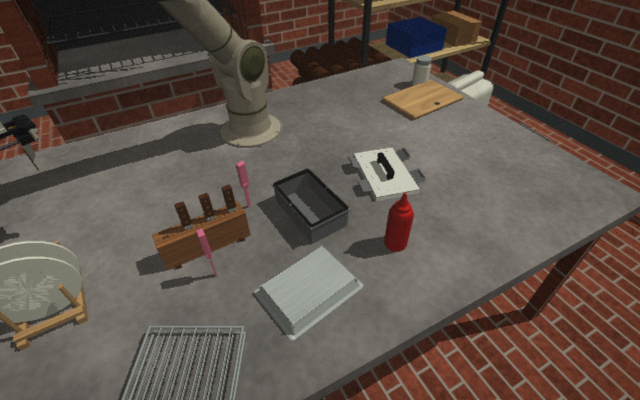

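The top view shows the box at (333,218), the lid with open clips at (232,235), and the block at (440,225) with 3 dark handles. The dispenser is at (279,145) and the tray at (370,145). Could be mistaken for skewers: the pink ones at (445,187) and (391,258), and the rack and knives at right. I choose the dark wooden handles standing in the block.

```bash
cat > h.py <<'E'
import numpy as np, cv2, pickle
from scipy.spatial.transform import Rotation as Rot
def ray(f,uv):
    uv=np.atleast_2d(uv).astype(float)
    d=np.c_[(uv[:,0]-f["cx"])/f["fx"],(uv[:,1]-f["cy"])/f["fy"],np.ones(len(uv))]
    R=np.array(f["R"]); t=np.array(f["t"]).ravel()
    return -R.T@t, d@R
def plane(f,uv,z):
    c,d=ray(f,uv); return c+d*((z-c[2])/d[:,2])[:,None]
def wrist():
    from workcell import readout,imaging
    o=readout.get_obs(); f=imaging.grab_frame("wrist")
    T=np.eye(4);T[:3,:3]=Rot.from_euler("xyz",o["tcp_rot"]).as_matrix();T[:3,3]=o["tcp_pos"]
    W=np.linalg.inv(T@np.array(f["T_tool_cam"])); f["R"]=W[:3,:3];f["t"]=W[:3,3]; return f
def project(f,X):
    c=np.atleast_2d(X)@np.array(f["R"]).T+np.array(f["t"]).ravel()
    return np.c_[c[:,0]/c[:,2]*f["fx"]+f["cx"],c[:,1]/c[:,2]*f["fy"]+f["cy"]]
def blobs(mask,amin=20):
    mask=cv2.morphologyEx(mask.astype(np.uint8),cv2.MORPH_OPEN,np.ones((2,2),np.uint8))
    cs,_=cv2.findContours(mask,cv2.RETR_EXTERNAL,cv2.CHAIN_APPROX_NONE)
    return sorted([c for c in cs if cv2.contourArea(c)>=amin],key=cv2.contourArea)[::-1]
def rect(f,c,z):
    "min-area rectangle on world plane z: centre, sizes (long,short), yaw of long axis"
    P=plane(f,c.reshape(-1,2),z)[:,:2].astype(np.float32)
    b=cv2.boxPoints(cv2.minAreaRect(P)); e=[b[1]-b[0],b[2]-b[1]]
    L=[np.linalg.norm(v) for v in e]; i=int(np.argmax(L))
    y=np.arctan2(e[i][1],e[i][0])
    return b.mean(0),(max(L),min(L)),(y+np.pi/2)%np.pi-np.pi/2
E
python3 - <<'E'
from h import *
f=pickle.load(open("top0.pkl","rb")); im=f["pixels"]; hsv=cv2.cvtColor(im,cv2.COLOR_RGB2HSV); H,S,V=cv2.split(hsv)
roi=np.zeros(V.shape,bool); roi[110:290,180:500]=1
for n,m,z in (("lid",(V>205)&(S<40),18),("box",(V<75)&(S<60),70),("block",(H>3)&(H<22)&(S>120),95),("pink",(H>150)&(H<175)&(S>80),150),("red",((H<4)|(H>176))&(S>180),100)):
    for c in blobs(m&roi)[:3]:
        print(n,cv2.contourArea(c),c.reshape(-1,2).mean(0).round(),*rect(f,c,z))
cr=cv2.resize(im[170:290,180:500],None,fx=2.5,fy=2.5,interpolation=cv2.INTER_CUBIC)
s=pickle.load(open("scene0.pkl","rb"))["pixels"]
cr2=cv2.resize(s[140:280,140:340],None,fx=2,fy=2,interpolation=cv2.INTER_CUBIC)
out=np.zeros((600,800,3),np.uint8); out[:300]=cr; out[300:580,:400]=cr2
cv2.imwrite("pics/crop1.png",out[:,:,::-1])
E
```

```text
lid 3537.0 [232. 237.] [483.0103 299.495 ] (np.float32(231.58273), np.float32(143.8246)) -0.24842322
lid 1060.0 [372. 145.] [ 771.0638  -130.35065] (np.float32(187.55786), np.float32(126.32217)) -1.4021679
box 345.0 [330. 196.] [581.38086    -0.9996567] (np.float32(128.53766), np.float32(101.04433)) -1.4608378
box 154.5 [230. 236.] [480.23065 289.81467] (np.float32(97.96246), np.float32(19.836107)) -0.24180043
box 74.5 [319. 245.] [455.6226   41.18177] (np.float32(109.60722), np.float32(46.06482)) 0.5631858
block 1622.5 [441. 226.] [ 496.29205 -307.5757 ] (np.float32(249.03702), np.float32(61.312202)) -1.5319691
pink 126.5 [445. 186.] [ 601.8286 -307.332 ] (np.float32(67.39886), np.float32(24.533752)) -1.0680741
pink 62.0 [391. 258.] [ 409.70044 -155.34251] (np.float32(32.00384), np.float32(18.256737)) 1.5594164
red 443.0 [280. 146.] [736.98724 146.36429] (np.float32(92.664505), np.float32(53.66227)) 0.45674384
```

View pics/crop1.png

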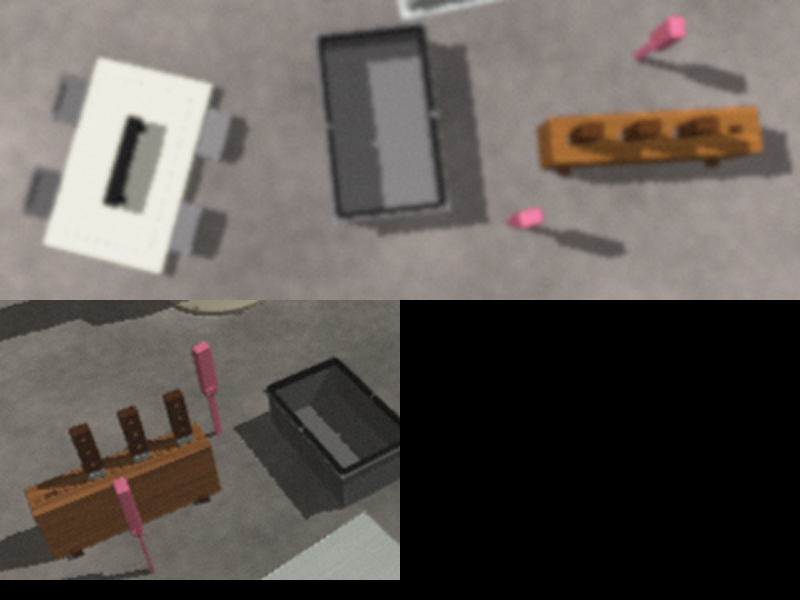

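The close crop shows three dark-handled skewers in the block at crop (588,133), (645,130) and (698,127). The fourth slot (735,129) is empty, and the pink ones stand outside the block. Next, refine the positions with the wrist camera.

```bash
python3 - <<'E'
from h import *
from workcell import manip, readout
f=pickle.load(open("top0.pkl","rb"))
cr=np.array([[319,36],[424,27],[444,208],[337,216]])/2.5+[180,170]
P=plane(f,cr,72); print("rim corners",P.round(),P.mean(0), [np.linalg.norm(P[i]-P[i-1]) for i in range(4)])
manip.move_ptp([500,-290,380],[np.pi,0,-np.pi/2])
o=readout.get_obs(); print(o["t"],o["qpos"])
w=wrist(); print(w["T_tool_cam"],w["fx"]); pickle.dump(w,open("w1.pkl","wb"))
manip.move_ptp([510,10,360],[np.pi,0,0]); o=readout.get_obs(); print(o["t"],o["qpos"])
w2=wrist(); pickle.dump(w2,open("w2.pkl","wb"))
cv2.imwrite("pics/w12.png",cv2.resize(np.vstack([w["pixels"],w2["pixels"]]),(480,600))[:,:,::-1])
E
```

```text
rim corners [[627.  68.  72.]
 [636. -55.  72.]
 [425. -73.  72.]
 [417.  48.  72.]] [526.29517231  -3.04213276  72.        ] [np.float64(210.35809854532914), np.float64(123.85804061374371), np.float64(211.81111216557363), np.float64(121.93747976705617)]
2.2083 [ 0.07876374  0.30335994  0.47182398  1.78396471 -0.15341377  1.09061274
 -2.53849324]
[[ 2.99358443e-04 -9.60181142e-01 -2.79378033e-01  7.81298208e+01]
 [ 9.99999841e-01  1.53816476e-04  5.42872732e-04  1.56083504e+00]
 [-4.78283215e-04 -2.79378151e-01  9.60181035e-01 -1.47028952e+02]
 [ 0.00000000e+00  0.00000000e+00  0.00000000e+00  1.00000000e+00]] 294.203009828208
3.4083 [-0.17212463  0.20653783  0.05345121  1.92936655 -0.01236075  1.00593522
 -1.68770337]
```

View pics/w12.png

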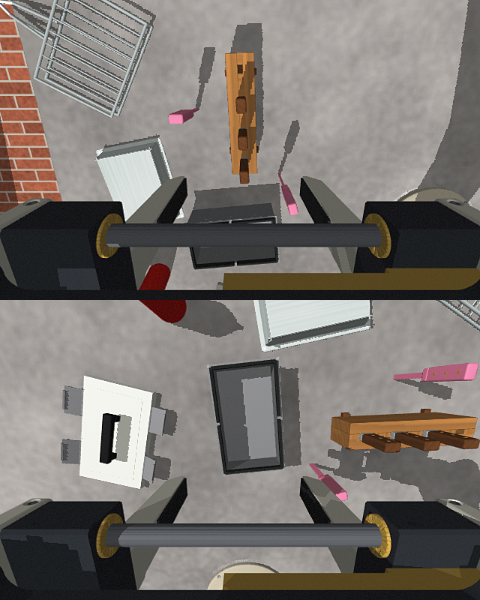

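The wrist views show the block with 3 handles (upper picture, ~(242,65-180)), the whole box rim (lower, (247,415)) and the whole lid (112,430).

```bash
python3 - <<'E'
from h import *
w=pickle.load(open("w1.pkl","rb")); v=pickle.load(open("w2.pkl","rb"))
def hs(f): return cv2.split(cv2.cvtColor(f["pixels"],cv2.COLOR_RGB2HSV))
H,S,V=hs(w); roi=np.zeros(V.shape,bool); roi[20:250,280:370]=1
wood=(H<25)&(S>90)&roi
for lo in (50,130,150,170):
    for c in blobs(wood&(V>lo),200)[:2]: print("block V>",lo,cv2.contourArea(c),*rect(w,c,95))
for c in blobs(wood&(V<110)&(V>20),30): print("dark",cv2.contourArea(c),cv2.boundingRect(c),*rect(w,c,180))
H,S,V=hs(v); roi[:]=0; roi[60:240,265:395]=1
for hi in (45,60):
    m=blobs((V<hi)&roi,100)
    c=np.vstack(m); hull=cv2.convexHull(c)
    for z in (70,76): print("box",hi,[cv2.contourArea(k) for k in m],z,*rect(v,hull,z))
roi[:]=0; roi[80:270,80:260]=1
for c in blobs((V>200)&(S<40)&roi,500): print("lid",*rect(v,c,18))
for c in blobs((V<45)&roi,100)[:2]: print("handle",*rect(v,c,52))
a=cv2.resize(w["pixels"][20:260,270:380],None,fx=2.5,fy=2.5,interpolation=cv2.INTER_CUBIC)
b=cv2.resize(v["pixels"][60:250,260:640],None,fx=1.35,fy=1.35)
o=np.zeros((600,800,3),np.uint8); o[:a.shape[0],:a.shape[1]]=a; o[:b.shape[0],280:280+b.shape[1]]=b
cv2.imwrite("pics/c2.png",o[:,:,::-1])
E
```

```text
block V> 50 5828.5 [ 497.91782 -300.14838] (np.float32(256.7711), np.float32(57.825977)) -1.5248867
block V> 130 2375.0 [ 502.4059 -310.5246] (np.float32(235.35855), np.float32(51.830887)) -1.5567515
block V> 130 267.0 [ 477.69232 -226.77061] (np.float32(64.934166), np.float32(17.116615)) -1.5529542
block V> 150 2303.0 [ 499.14517 -310.90985] (np.float32(235.00441), np.float32(51.701046)) -1.526339
block V> 150 255.0 [ 478.1276 -225.8534] (np.float32(63.36007), np.float32(16.936897)) -1.5205561
block V> 170 1542.0 [ 500.09235 -317.5679 ] (np.float32(221.26395), np.float32(50.349678)) -1.529241
block V> 170 227.5 [ 477.74716 -226.07272] (np.float32(63.265484), np.float32(14.161383)) -1.5539038
dark 1357.5 (318, 83, 25, 163) [ 491.05606 -307.51193] (np.float32(193.5943), np.float32(29.008192)) 1.5649158
dark 103.5 (316, 129, 14, 23) [ 500.09723 -342.70367] (np.float32(25.020523), np.float32(14.942172)) -1.5662396
dark 57.0 (317, 88, 8, 11) [ 502.26584 -393.91772] (np.float32(10.417236), np.float32(7.7307744)) -1.5705795
dark 35.0 (321, 104, 5, 16) [ 499.54315 -374.29184] (np.float32(16.15503), np.float32(4.538208)) -1.570649
box 45 [881.5, 722.5] 70 [521.6852     -3.7810287] (np.float32(215.37648), np.float32(126.81787)) 0.10192168
box 45 [881.5, 722.5] 76 [522.5774     -3.6156998] (np.float32(212.41995), np.float32(125.07693)) 0.10192144
box 60 [2451.5] 70 [521.45056    -3.9552612] (np.float32(216.48518), np.float32(127.51713)) 0.102751374
box 60 [2451.5] 76 [522.3458     -3.7875824] (np.float32(213.51323), np.float32(125.766594)) 0.102751374
lid [479.8586 299.3512] (np.float32(232.36514), np.float32(144.63115)) -0.24727046
handle [480.8949  290.02167] (np.float32(110.21043), np.float32(33.755783)) -0.25293934
handle [355.23734 146.70966] (np.float32(70.55429), np.float32(27.799099)) -0.58208764
```

View pics/c2.png

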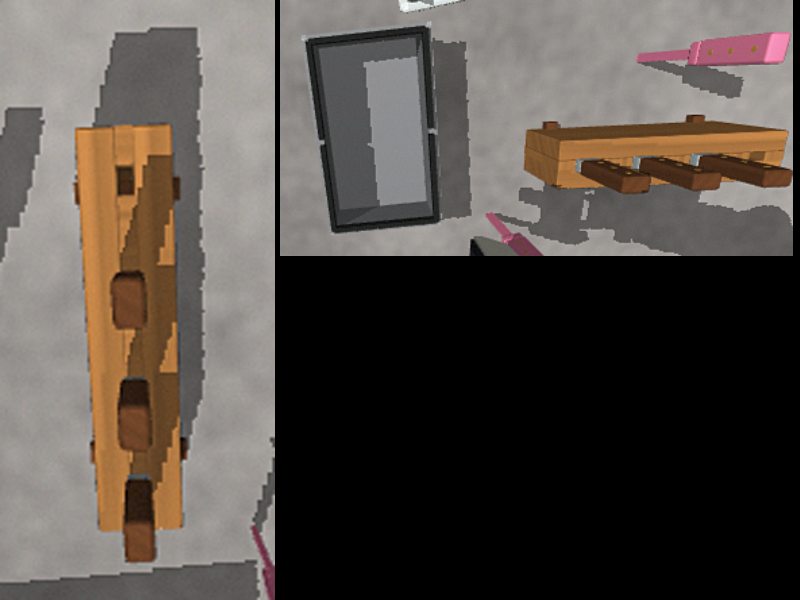

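```bash
cat >> h.py <<'E'
BLOCK=np.array([499.5,-310.9]); BY=0.045
BOX=np.array([522.,-3.7]); XY=0.1025
def rot2(a): return np.array([[np.cos(a),-np.sin(a)],[np.sin(a),np.cos(a)]])
def ori(psi,tilt=0.,head=0.):
    "tool down with yaw psi, then tilted so the fingers point towards heading `head`"
    R=Rot.from_euler("z",head)*Rot.from_euler("y",-tilt)*Rot.from_euler("z",-head)*Rot.from_euler("xyz",[np.pi,0,psi])
    return R.as_euler("xyz")
def slot(y): return BLOCK+rot2(BY)@[0,y]
def inbox(x,y): return BOX+rot2(XY)@[x,y]
def skewer(ys,yb,zg=142.5):
    from workcell import manip,readout
    g=lambda: readout.get_obs()
    p=slot(ys); o=ori(np.pi/2+BY)
    manip.gripper_open()
    manip.move_ptp([*p,300],o); manip.movel([*p,zg],vel=150); manip.clamp(40)
    print("grip",g()["finger_gap"],g()["force"],g()["t"])
    manip.movel([*p,345],vel=150); print("up",g()["finger_gap"],g()["t"])
    t=np.radians(50); q=inbox(-20,yb); o=ori(XY,t,XY)
    manip.move_ptp([*q,260],o); print("over",g()["finger_gap"],g()["t"])
    manip.movel([*q,106],vel=120); print("low",g()["finger_gap"]); return q,o
E
python3 - <<'E'
from h import *
from workcell import manip,readout
for ys,yb in ((90,-34),(30,0),(-30,34)):
    print(slot(ys),manip.ik([*slot(ys),142.5],ori(np.pi/2+BY)),manip.ik([*inbox(-20,yb),106],ori(XY,np.radians(50),XY)))
q,o=skewer(90,-34)
w=wrist(); f=w["pixels"]
from workcell import imaging
s=imaging.grab_frame("scene")["pixels"]
cv2.imwrite("pics/s1.png",np.vstack([cv2.resize(f,(480,300)),cv2.resize(s[100:300,150:470],(480,300))])[:,:,::-1])
E
```

```text
[ 495.45136674 -220.99110962] [ 0.43277971  0.5199574  -0.16661934  2.09647006  0.16180545  0.53691758
  0.1934961 ] None
[ 498.15045558 -280.93036987] [ 0.52399726  0.54650239 -0.15797923  2.03158201  0.15108571  0.57426904
  0.30659048] None
[ 500.84954442 -340.86963013] [ 0.60432736  0.5780502  -0.14796834  1.95519686  0.13948747  0.61796402
  0.41119146] None
grip 15.761151156699405 [ 0.97062176 -0.50196231 -0.76645778] 7.7917
up 15.63455789084546 9.2917Traceback (most recent call last):
  File "<stdin>", line 5, in <module>
  File "h.py", line 47, in skewer
    manip.move_ptp([*q,260],o); print("over",g()["finger_gap"],g()["t"])
    ~~~~~~~~~~~~~~^^^^^^^^^^^^
workcell.Unreachable: the arm cannot take that pose within its joint ranges
```

```bash
python3 - <<'E'
from h import *
from workcell import manip
for head in (XY,XY+np.pi):
  for psi in (XY,XY+np.pi):
    for t in (20,30,40,50,60,70):
      s=1 if head==XY else -1
      x=85-137.5*np.sin(np.radians(t)); z=18+137.5*np.cos(np.radians(t))
      p=inbox(s*x,0); r=[manip.ik([*p,zz],ori(psi,np.radians(t),head)) for zz in (z,260)]
      print("out" if s==1 else "in",round(psi,1),t,p.round(),round(z),[None if k is None else k.round(2) for k in r])
E
```

```text
out 0.1 20 [560.   0.] 147 [None, array([-0.23,  0.27,  0.16,  2.21, -0.16,  0.32, -1.41])]
out 0.1 30 [538.  -2.] 137 [array([ 0.41,  0.58, -0.72,  2.46,  2.26,  0.5 ,  2.47]), None]
out 0.1 40 [519.  -4.] 123 [None, array([ 0.75,  0.37, -1.08,  2.49,  2.17,  0.46,  2.55])]
out 0.1 50 [502.  -6.] 106 [None, None]
out 0.1 60 [488.  -7.] 87 [None, None]
out 0.1 70 [478.  -8.] 65 [None, None]
out 3.2 20 [560.   0.] 147 [array([ 0.17,  0.49, -0.37,  2.3 ,  1.39,  0.18,  0.19]), array([ 0.25,  0.3 , -0.44,  2.18,  0.41,  0.37,  1.17])]
out 3.2 30 [538.  -2.] 137 [array([ 0.63,  0.71, -1.09,  2.45,  1.99,  0.71, -0.38]), array([ 0.22,  0.24, -0.38,  2.35,  1.21,  0.11,  0.36])]
out 3.2 40 [519.  -4.] 123 [None, array([ 0.75,  0.37, -1.08,  2.49,  2.17,  0.46, -0.59])]
out 3.2 50 [502.  -6.] 106 [None, None]
out 3.2 60 [488.  -7.] 87 [None, None]
out 3.2 70 [478.  -8.] 65 [None, None]
in 0.1 20 [484.  -8.] 147 [array([-0.18,  0.59,  0.11,  2.01, -0.07,  0.9 , -1.49]), array([-0.17,  0.44,  0.1 ,  1.91, -0.04,  1.14, -1.52])]
in 0.1 30 [506.  -5.] 137 [array([-0.18,  0.7 ,  0.13,  1.86, -0.
[... 595 characters left out ...]
46,  1.98,  0.27,  0.97,  1.26]), array([ 0.25,  0.48, -0.51,  1.88,  0.19,  1.19,  1.32])]
in 3.2 30 [506.  -5.] 137 [array([ 0.19,  0.74, -0.46,  1.83,  0.25,  1.18,  1.27]), array([ 0.22,  0.59, -0.5 ,  1.74,  0.19,  1.4 ,  1.31])]
in 3.2 40 [525.  -3.] 123 [array([ 0.17,  0.85, -0.45,  1.68,  0.24,  1.38,  1.27]), array([ 0.19,  0.7 , -0.5 ,  1.61,  0.18,  1.6 ,  1.3 ])]
in 3.2 50 [542.  -2.] 106 [array([ 0.15,  0.98, -0.45,  1.55,  0.22,  1.57,  1.28]), array([ 0.17,  0.81, -0.49,  1.49,  0.16,  1.79,  1.28])]
in 3.2 60 [556.  -0.] 87 [array([ 0.13,  1.1 , -0.44,  1.42,  0.21,  1.75,  1.27]), None]
in 3.2 70 [566.   1.] 65 [array([-0.13,  1.18,  0.07,  1.32, -0.03,  1.86,  1.62]), None]
```

```bash
python3 - <<'E'
s=open("h.py").read()
s=s.replace('q=inbox(-20,yb); o=ori(XY,t,XY)','q=inbox(20,yb); o=ori(XY+np.pi,t,XY+np.pi)').replace('''    p=slot(ys); o=ori(np.pi/2+BY)
    manip.gripper_open()
''','''    p=slot(ys); o=ori(np.pi/2+BY)
    if ys is not None and g()["finger_gap"]>60: pick(p,o,zg)
    t=np.radians(50); q=inbox(20,yb); o=ori(XY+np.pi,t,XY+np.pi)
    manip.move_ptp([*q,260],o); print("over",g()["finger_gap"],g()["t"])
    manip.movel([*q,106],vel=120); print("low",g()["finger_gap"],g()["force"]); return q,o
def pick(p,o,zg):
    from workcell import manip,readout
    g=lambda: readout.get_obs()
''')
i=s.rindex('    t=np.radians(50)'); s=s[:i]
open("h.py","w").write(s)
E
tail -22 h.py
python3 - <<'E'
from h import *
from workcell import manip,readout,imaging
q,o=skewer(90,-34)
f=wrist()["pixels"]; s=imaging.grab_frame("scene")["pixels"]
cv2.imwrite("pics/s1.png",np.vstack([cv2.resize(f,(480,300)),cv2.resize(s[100:300,150:470],(480,300))])[:,:,::-1])
E
```

```text
BOX=np.array([522.,-3.7]); XY=0.1025
def rot2(a): return np.array([[np.cos(a),-np.sin(a)],[np.sin(a),np.cos(a)]])
def ori(psi,tilt=0.,head=0.):
    "tool down with yaw psi, then tilted so the fingers point towards heading `head`"
    R=Rot.from_euler("z",head)*Rot.from_euler("y",-tilt)*Rot.from_euler("z",-head)*Rot.from_euler("xyz",[np.pi,0,psi])
    return R.as_euler("xyz")
def slot(y): return BLOCK+rot2(BY)@[0,y]
def inbox(x,y): return BOX+rot2(XY)@[x,y]
def skewer(ys,yb,zg=142.5):
    from workcell import manip,readout
    g=lambda: readout.get_obs()
    p=slot(ys); o=ori(np.pi/2+BY)
    if ys is not None and g()["finger_gap"]>60: pick(p,o,zg)
    t=np.radians(50); q=inbox(20,yb); o=ori(XY+np.pi,t,XY+np.pi)
    manip.move_ptp([*q,260],o); print("over",g()["finger_gap"],g()["t"])
    manip.movel([*q,106],vel=120); print("low",g()["finger_gap"],g()["force"]); return q,o
def pick(p,o,zg):
    from workcell import manip,readout
    g=lambda: readout.get_obs()
    manip.move_ptp([*p,300],o); manip.movel([*p,zg],vel=150); manip.clamp(40)
    print("grip",g()["finger_gap"],g()["force"],g()["t"])
    manip.movel([*p,345],vel=150); print("up",g()["finger_gap"],g()["t"])
over 15.53051731858509 10.2417
low 15.722200102766378 [ 0.78028878 -0.38942988  0.23331483]
```

View pics/s1.png

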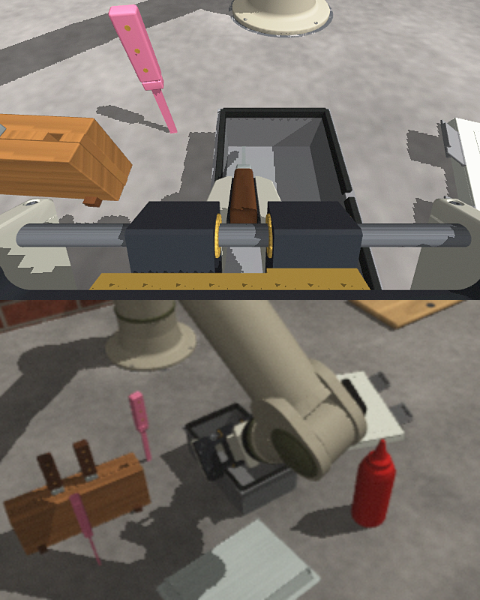

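The skewer is held tilted in the box (wrist view: handle at (243,195), tip in the near half). Release it and take the next one.

```bash
python3 - <<'E'
from h import *
from workcell import manip,readout,imaging
def rel(q):
    manip.gripper_open(); manip.sleep(.3); manip.movel([*q,270],vel=250)
rel(inbox(20,-34))
q,o=skewer(30,0)
g=readout.get_obs()["finger_gap"]; print(g)
if g>12: rel(q)
f=wrist()["pixels"]; s=imaging.grab_frame("scene")["pixels"]
cv2.imwrite("pics/s2.png",np.vstack([cv2.resize(f,(480,300)),cv2.resize(s[100:300,150:470],(480,300))])[:,:,::-1])
E
```

```text
grip 15.766504311412264 [ 1.45343814  0.14964982 -0.73333343] 17.5333
up 15.913713562634973 19.0333
over 15.918874076082727 20.1667
low 15.326756134164233 [-0.12232659  0.22743005 -0.48281791]
15.326756134164233
```

View pics/s2.png

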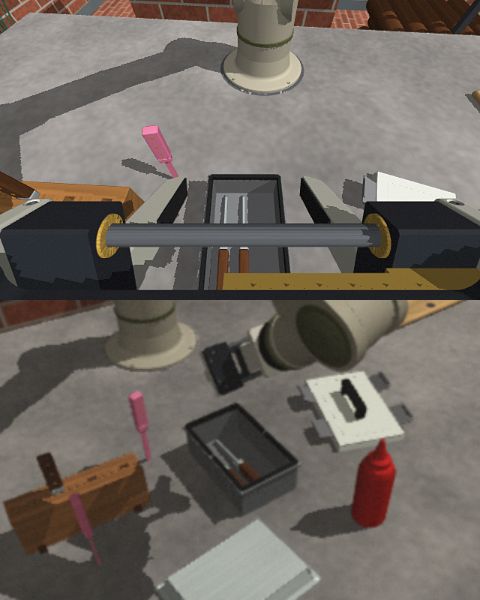

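Two skewers are lying flat, side by side, with one left in the block at (50,475). Next is the third skewer, and then I look down at the box and lid together.

```bash
python3 - <<'E'
from h import *
from workcell import manip,readout,imaging
q,o=skewer(-30,34)
g=readout.get_obs()["finger_gap"]; print(g)
if g>12:
    manip.gripper_open(); manip.sleep(.3); manip.movel([*q,270],vel=250)
manip.move_ptp([440,150,400],ori(0)); manip.sleep(.3)
w=wrist(); t=imaging.grab_frame("top"); pickle.dump(w,open("w3.pkl","wb")); pickle.dump(t,open("top3.pkl","wb"))
print(readout.get_obs()["t"])
cv2.imwrite("pics/s3.png",np.vstack([cv2.resize(w["pixels"],(480,300)),cv2.resize(t["pixels"][130:290,180:500],(480,240))])[:,:,::-1])
E
```

```text
grip 15.791234430053091 [ 6.79443988e-01  1.10987062e+00 -5.27715786e-04] 27.7583
up 16.096914086568002 29.2583
over 15.634750286191803 30.6917
low 16.259288746118333 [-0.50610257 -0.05862375 -0.1831611 ]
16.259288746118333
37.45
```

View pics/s3.png

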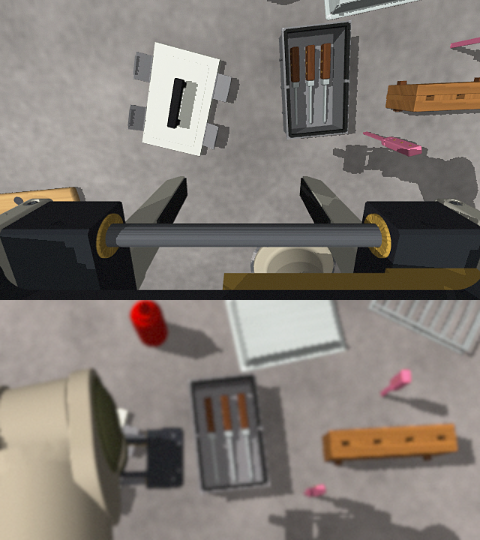

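All three skewers lie flat in the box (wrist (308,80)) and the block's four slots are empty. Lid at (180,98).

```bash
python3 - <<'E'
from h import *
w=pickle.load(open("w3.pkl","rb"))
H,S,V=cv2.split(cv2.cvtColor(w["pixels"],cv2.COLOR_RGB2HSV))
roi=np.zeros(V.shape,bool); roi[20:195,365:475]=1
for hi in (45,60):
    m=blobs((V<hi)&roi,60); c=cv2.convexHull(np.vstack(m))
    for z in (70,76): print("box",hi,z,*rect(w,c,z))
t=pickle.load(open("top3.pkl","rb")); H2,S2,V2=cv2.split(cv2.cvtColor(t["pixels"],cv2.COLOR_RGB2HSV))
r=np.zeros(V2.shape,bool); r[170:270,302:365]=1
for hi in (50,65): print("box top",hi,*rect(t,cv2.convexHull(np.vstack(blobs((V2<hi)&r,30))),73))
roi[:]=0; roi[40:220,170:310]=1
for c in blobs((V>200)&(S<40)&roi,500): print("lid",*rect(w,c,18))
for c in blobs((V<45)&roi,100)[:2]: print("handle",*rect(w,c,52))
# sub-pixel-ish: lid-top check
E
```

```text
box 45 70 [522.50903    -4.7481003] (np.float32(215.19), np.float32(127.64908)) 0.10246754
box 45 76 [522.4334     -2.8036041] (np.float32(212.48317), np.float32(126.04342)) 0.10246754
box 60 70 [522.2479    -5.163948] (np.float32(216.29185), np.float32(128.3904)) 0.102787614
box 60 76 [522.1756     -3.2142258] (np.float32(213.5712), np.float32(126.775406)) 0.102787614Traceback (most recent call last):
  File "<stdin>", line 10, in <module>
    return _nx.concatenate(arrs, 0, dtype=dtype, casting=casting)
           ~~~~~~~~~~~~~~~^^^^^^^^^^^^^^^^^^^^^^^^^^^^^^^^^^^^^^^
ValueError: need at least one array to concatenate
```

```bash
python3 - <<'E'
from h import *
w=pickle.load(open("w3.pkl","rb"))
H,S,V=cv2.split(cv2.cvtColor(w["pixels"],cv2.COLOR_RGB2HSV))
roi=np.zeros(V.shape,bool); roi[40:220,170:310]=1
for c in blobs((V>200)&(S<40)&roi,500)[:1]: print("lid",*rect(w,c,18))
for c in blobs((V<45)&roi,100)[:1]: print("handle",*rect(w,c,52))
from workcell import manip,readout
c,_,y=rect(w,blobs((V>200)&(S<40)&roi,500)[0],18)
manip.move_ptp([*(c-rot2(y)@[30,0]),230],ori(y))
w=wrist(); pickle.dump(w,open("w4.pkl","wb"))
H,S,V=cv2.split(cv2.cvtColor(w["pixels"],cv2.COLOR_RGB2HSV))
for c in blobs((V>200)&(S<40),500)[:1]: print("lid",cv2.boundingRect(c),*rect(w,c,18))
print(readout.get_obs()["t"])
cv2.imwrite("pics/s4.png",w["pixels"][:,:,::-1])
E
```

```text
lid [479.80637 299.15942] (np.float32(232.44746), np.float32(144.41971)) -0.24787652
handle [479.9679  294.80786] (np.float32(107.614204), np.float32(25.463774)) -0.24722016
lid (258, 52, 129, 193) [480.48712 300.20123] (np.float32(231.49702), np.float32(144.2039)) -0.2470597
38.425
```

View pics/s4.png

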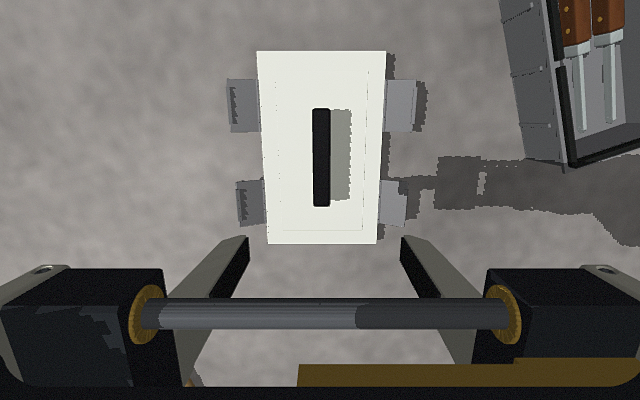

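```bash
python3 - <<'E'
from h import *
from workcell import manip,readout,imaging
g=readout.get_obs
L=np.array([480.2,299.8]); y=-0.247
manip.move_ptp([*L,140],ori(y)); manip.movel([*L,44],vel=100,contact_N=15); print(g()["tcp_pos"],g()["force"])
manip.clamp(55); print(g()["finger_gap"],g()["tcp_pos"])
manip.movel([*L,150],vel=100); print(g()["finger_gap"],g()["force"])
B=[522.3,-3.5]
manip.movel([*B,150],rot=ori(XY),vel=150); print(g()["finger_gap"],g()["force"],g()["t"])
manip.movel([*B,122],vel=60); print(g()["finger_gap"],g()["tcp_pos"])
w=wrist(); s=imaging.grab_frame("scene"); pickle.dump((w,s),open("w5.pkl","wb"))
cv2.imwrite("pics/s5.png",np.vstack([cv2.resize(w["pixels"],(480,300)),cv2.resize(s["pixels"][130:270,240:464],(480,300))])[:,:,::-1])
E
```

```text
[480.45035368 299.89220994  44.44039291] [-0.10995453 -0.199814    0.03525255]
19.91262670447755 [480.25463536 300.02812051  44.00167958]
19.826546219771206 [ 0.47865572 -0.16940313 -3.07849962]
19.559992855938756 [ 0.01384667  0.74169136 -3.24688798] 44.5333
19.75422520006291 [522.21684519  -3.77429281 121.76846561]
```

View pics/s5.png

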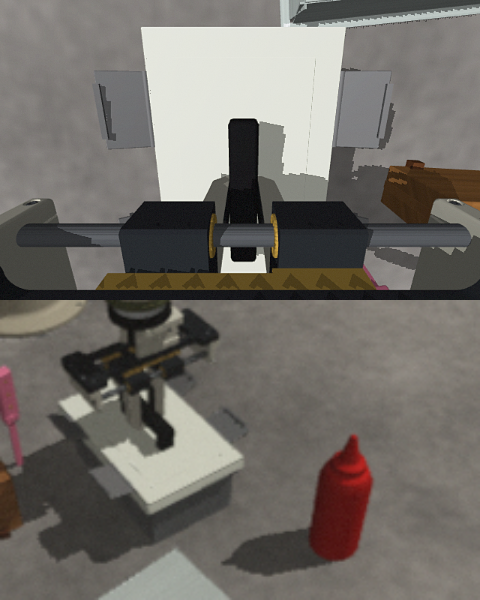

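The lid is held over the box, and its far edge is in the wrist view at (141..345,27). Check that edge in the box frame, then lower if it is within 3 mm.

```bash
python3 - <<'E'
from h import *
from workcell import manip,readout,imaging
g=readout.get_obs
B=np.array([522.3,-3.5])
w,s=pickle.load(open("w5.pkl","rb"))
H,S,V=cv2.split(cv2.cvtColor(w["pixels"],cv2.COLOR_RGB2HSV))
m=((V>200)&(S<40)); m[:, :180]=0; m[:,470:]=0
pts=[]
for u in range(200,445,10): pts.append((u,np.where(m[:200,u])[0].min()))
P=plane(w,np.array(pts),96.)[:,:2]-B; P=P@rot2(XY); print("far edge x",P[:,0].mean().round(1),"slope",np.polyfit(P[:,1],P[:,0],1)[0].round(4))
q=[]
for r in range(60,130,10):
    u=np.where(m[r,180:470])[0]; q.append(((u.min()+180,r),(u.max()+180,r)))
q=np.array(q); l=(plane(w,q[:,0],96.)[:,:2]-B)@rot2(XY); r=(plane(w,q[:,1],96.)[:,:2]-B)@rot2(XY)
print("edges y",l[:,1].round(1),r[:,1].round(1))
if abs(P[:,0].mean()-116.5)<3.5:
    hit=manip.movel([*B,96],vel=25,contact_N=6); print(hit,g()["tcp_pos"],g()["force"],g()["t"])
E
```

```text
far edge x 119.5 slope -0.0839
edges y [71.  71.1 71.2 71.3 70.8 70.9 71. ] [-71.5 -71.6 -71.7 -71.8 -71.3 -71.4 -71.5]
True [522.23412565  -3.45253552 105.3420415 ] [ 1.21802195  0.03386295 -2.09532829] 45.9333
```

The lid is seated on the raised seal: TCP z is 105.3 and 106 was expected. (The edge slope is spoiled by the white tray behind it; the side edges are symmetric to 0.3 mm.) Press slowly while gripping, then check both halves.

```bash
python3 - <<'E'
from h import *
from workcell import manip,readout,imaging
g=readout.get_obs
B=np.array([522.3,-3.5]); R2=rot2(XY)
hit=manip.movel([*B,97],vel=6,contact_N=32); print(hit,g()["tcp_pos"],g()["force"],g()["finger_gap"],g()["t"])
manip.gripper_open(); manip.movel([*B,150],vel=150); manip.clamp(20)
for x in (42,-42):
    p=B+R2@[x,0]
    manip.movel([*p,135],vel=150)
    h=manip.movel([*p,122],vel=10,contact_N=22); print(x,h,g()["tcp_pos"],g()["force"],g()["t"])
    manip.movel([*p,150],vel=100)
print(g()["finger_gap"])
E
```

```text
True [522.21726595  -3.43152672 100.11845262] [-0.88771239  0.25363984  6.99752744] 19.541784364397213 46.9583
42 True [564.03829248   0.80251304 127.38486822] [-0.63706627 -0.76737726  8.80727126] 51.4083
-42 True [480.502249    -7.79135042 127.32013475] [-2.20318055  0.43625739  9.33329771] 53.3333
0.2789569166950727
```

Both halves are home: the bar top reads 108.4 and 108.3 mm under 22 N, and 108 means home. Before folding the clips, locate the pink skewer near the -y clips and check IK.

```bash
python3 - <<'E'
from h import *
from workcell import manip
w=pickle.load(open("w3.pkl","rb"));H,S,V=cv2.split(cv2.cvtColor(w["pixels"],cv2.COLOR_RGB2HSV))
m=(H>150)&(H<176)&(S>80); m[:,600:]=0
c=max(blobs(m,20),key=cv2.contourArea).reshape(-1,2); i,j=c[:,0].argmin(),c[:,0].argmax()
print(c[i],c[j],"tip z0",plane(w,c[i],0)[0],"end z175",plane(w,c[j],175)[0], "z150",plane(w,c[j],150)[0])
t=pickle.load(open("top0.pkl","rb"));H,S,V=cv2.split(cv2.cvtColor(t["pixels"],cv2.COLOR_RGB2HSV))
m=(H>150)&(H<176)&(S>80); m[:240]=0
c=blobs(m,20)[0].reshape(-1,2); print("top extents",plane(t,c[c[:,0].argmin()],175)[0],plane(t,c[c[:,0].argmax()],175)[0])
B=np.array([522.3,-3.5]);R2=rot2(XY)
for x in (-58,58):
  for y in (98,-98):
    for psi in (XY+np.pi/2,XY-np.pi/2):
      p=B+R2@[x,y]; r=[manip.ik([*p,z],ori(psi)) for z in (140,60)]
      print(x,y,p.round(),round(psi,1),[None if k is None else k.round(2) for k in r])
E
```

```text
[485 178] [563 204] tip z0 [ 404.66801825 -154.69573858    0.        ] end z175 [ 405.52883254 -165.68574099  175.        ] z150 [ 398.07110034 -186.89066802  150.        ]
top extents [ 407.90851047 -135.90477201  175.        ] [ 405.01330531 -166.64108053  175.        ]
-58 98 [455.  88.] 1.7 [array([-0.46,  0.46,  0.2 ,  2.29, -0.22,  0.41,  0.03]), array([-0.39,  0.62,  0.11,  2.33, -0.31,  0.2 ,  0.11])]
-58 98 [455.  88.] -1.5 [array([-0.98,  0.71,  1.07,  2.32, -1.03,  0.73, -2.18]), array([-0.55,  0.64,  0.35,  2.34, -0.86,  0.27, -2.47])]
-58 -98 [ 475. -107.] 1.7 [array([-0.  ,  0.48,  0.15,  2.23, -0.16,  0.44,  0.38]), array([ 0.05,  0.62,  0.09,  2.28, -0.21,  0.24,  0.42])]
-58 -98 [ 475. -107.] -1.5 [array([-0.54,  0.72,  1.05,  2.26, -1.  ,  0.75, -1.82]), array([-0.25,  0.7 ,  0.53,  2.3 , -1.01,  0.39, -1.89])]
58 98 [570. 100.] 1.7 [array([-0.41,  0.56,  0.2 ,  2.03, -0.2 ,  0.56,  0.03]), array([-0.38,  0.68,  0.16,  2.08, -0.26,  0.4 ,  0.08])]
58 98 [570. 100.] -1.5 [array([-0.91,  0.84,  1.1 ,  2.06, -1.  ,  0.91, -2.27]), array([-0.73,  0.81,  0.73,  2.1 , -0.98,  0.62, -2.33])]
58 -98 [590. -95.] 1.7 [array([-0.04,  0.58,  0.16,  1.99, -0.16,  0.59,  0.32]), array([-0.01,  0.69,  0.12,  2.03, -0.18,  0.43,  0.35])]
58 -98 [590. -95.] -1.5 [array([-0.56,  0.85,  1.08,  2.02, -0.98,  0.92, -1.97]), array([-0.39,  0.83,  0.73,  2.05, -0.96,  0.64, -2.03])]
```

The pink skewer stands at about (405,-155), within reach of the gripper body at clip 3, so I'll turn the tool 30° for that clip.

```bash
cat > clip.py <<'E'
from h import *
from workcell import manip,readout
g=readout.get_obs
B=np.array([522.3,-3.5]); R2=rot2(XY)
def fold(x,s,turn=0.,y0=98):
    o=ori(XY+np.pi/2-turn); p=lambda y: B+R2@[x,s*y]
    manip.move_ptp([*p(y0),150],o)
    manip.movel([*p(y0),119],vel=120)
    h=manip.movel([*p(y0),63],vel=60,contact_N=15); print("down",h,g()["tcp_pos"][2].round(1),g()["force"].round(1))
    h2=manip.movel([*p(79),63],vel=30,contact_N=8)
    yy=(R2.T@(g()["tcp_pos"][:2]-B)); print("in",h2,yy.round(1),g()["force"].round(1),g()["t"])
    manip.movel([*p(y0+5),63],vel=100); manip.movel([*p(y0+5),150],vel=200)
E
python3 - <<'E'
from clip import *
from workcell import imaging
manip.movel([*(B),170])
fold(-58,1); fold(58,1)
s=imaging.grab_frame("scene")["pixels"];w=wrist()["pixels"]
cv2.imwrite("pics/s6.png",np.vstack([cv2.resize(w,(480,300)),cv2.resize(s[130:270,240:464],(480,300))])[:,:,::-1])
E
```

```text
down False 63.1 [-0.5  0.8 -0.6]
in True [-57.9  83.4] [-0.3  3.6  2.3] 57.1083
down False 63.1 [-0.1  1.   0.1]
in True [57.9 83.3] [0.5 1.3 1.5] 60.5833
```

View pics/s6.png

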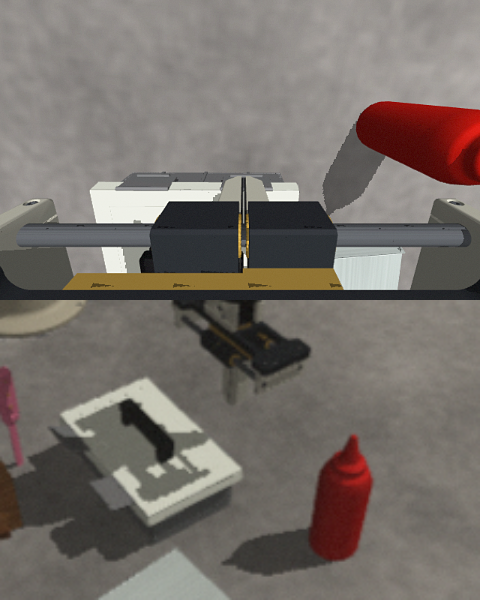

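Both +y flaps reached their stop (8 N, contact at y≈83.4 each). Now the -y side.

```bash
python3 - <<'E'
from clip import *
from workcell import imaging
manip.movel([*(B+R2@[58,98]),185],vel=250)
manip.move_ptp([*(B+R2@[58,-98]),185],ori(XY+np.pi/2))
fold(58,-1); fold(-46,-1,np.pi/6,101)
p=B+R2@[0,-250]; q=g()["tcp_pos"]
manip.movel([q[0],q[1],260],vel=250)
manip.move_ptp([480,-60,400],ori(XY))
s=imaging.grab_frame("scene")["pixels"];w=wrist(); pickle.dump(w,open("w7.pkl","wb")); print(g()["t"])
cv2.imwrite("pics/s7.png",np.vstack([cv2.resize(w["pixels"],(480,300)),cv2.resize(s[130:270,140:364],(480,300))])[:,:,::-1])
E
```

```text
down False 63.1 [ 0.6 -0.3  0.1]
in True [ 57.7 -79.9] [ 0.2 -1.   0. ] 65.075
down False 63.1 [ 0.1 -0.8 -0.1]
in True [-45.6 -85.9] [ 0.5 -3.1  0.3] 68.5833
71.325
```

View pics/s7.png

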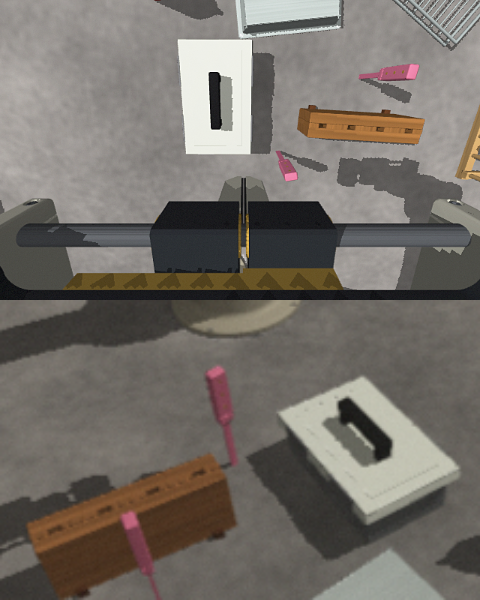

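Clips are out of sight from above, and the lid looks level. One side look from each direction, composited, to confirm all four flaps.

```bash
python3 - <<'E'
from clip import *
ims=[]
for y in (-170,190):
    s=np.sign(y); a=XY-s*np.pi/2
    done=False
    for t in (50,40,30):
        for psi in (a+np.pi,a):
            P=[*(B+R2@[0,y]),300]
            if manip.ik(P,ori(psi,np.radians(t),a)) is not None:
                manip.move_ptp([480,30 if s>0 else -60,420],ori(XY)); manip.move_ptp(P,ori(psi,np.radians(t),a)); done=True; print(y,t,psi,g()["t"]); break
        if done: break
    w=wrist(); pickle.dump(w,open(f"side{y}.pkl","wb")); ims.append(cv2.resize(w["pixels"],(480,300)))
cv2.imwrite("pics/s8.png",np.vstack(ims)[:,:,::-1])
E
```

```text
-170 50 4.81488898038469 72.6667
190 50 1.6732963267948966 74.6417
```

View pics/s8.png

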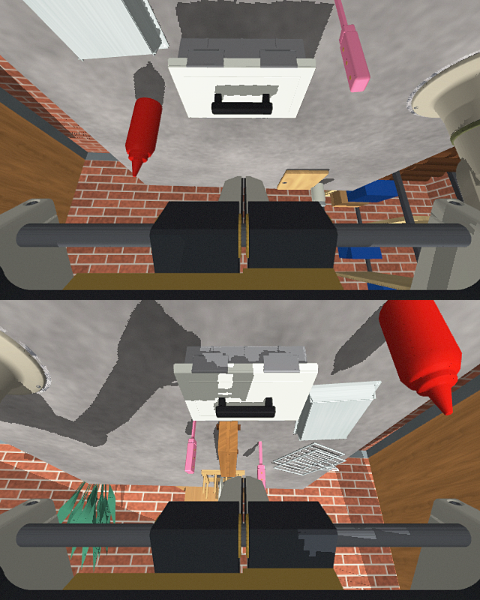

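Both sides show their two flaps hanging down against the box (upper (205,47),(275,47); lower (215,355),(285,355)). One enlarged crop, with the expected folded free-edge points marked, to judge the angle.

```bash
python3 - <<'E'
from h import *
B=np.array([522.3,-3.5]); R2=rot2(XY); out=[]
for y in (-170,190):
    s=np.sign(y); w=pickle.load(open(f"side{y}.pkl","rb")); 
    X=[[*(B+R2@[x+d,s*74+1.7]),z] for x in (-58,58) for d in (-29,29) for z in (38,)]
    uv=project(w,X); c=uv.mean(0).astype(int); x0,y0=c[0]-130,max(c[1]-25,0)
    cr=cv2.resize(w["pixels"][y0:y0+96,x0:x0+260],None,fx=3,fy=3,interpolation=cv2.INTER_CUBIC).copy()
    for u in uv: cv2.circle(cr,tuple(int(k) for k in ((u-[x0,y0])*3)),4,(255,0,0),1)
    out.append(cr)
cv2.imwrite("pics/s9.png",np.vstack(out)[:,:,::-1])
E
```

```text
(no output)
```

View pics/s9.png

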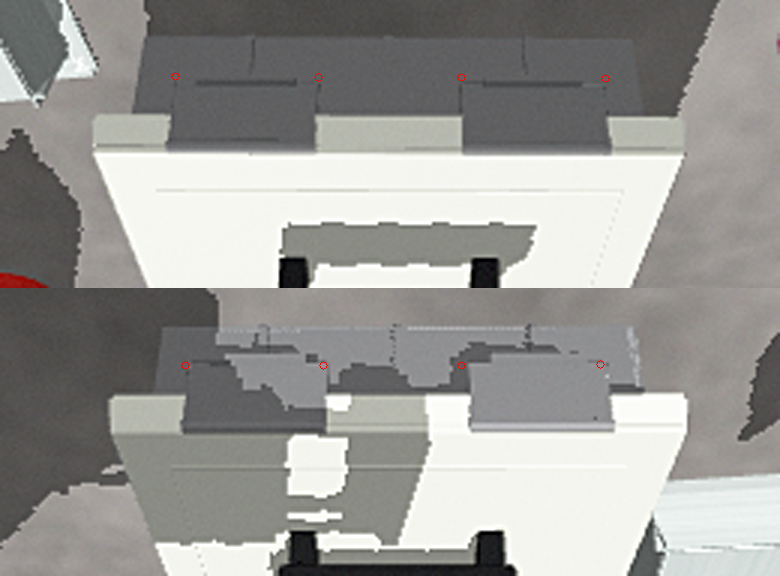

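The flap edges sit within about 2 px of the expected fully folded line, and the two flaps on each side match. To be sure they are at the stop, I press each once more, harder, and compare how far the finger goes.

```bash
python3 - <<'E'
from clip import *
def repress(x,s,turn=0.):
    p=lambda y: B+R2@[x,s*y]
    manip.move_ptp([*p(106),160],ori(XY+np.pi/2-turn)); manip.movel([*p(106),61],vel=200); 
    h=manip.movel([*p(74),61],vel=25,contact_N=14)
    print(x,s,h,(R2.T@(g()["tcp_pos"][:2]-B)).round(1),g()["force"].round(1),g()["t"])
    manip.movel([*p(106),61],vel=150); manip.movel([*p(106),185],vel=250)
manip.move_ptp([*(B+R2@[0,98]),300],ori(XY+np.pi/2))
repress(-58,1); repress(58,1)
manip.move_ptp([*(B+R2@[58,-106]),200],ori(XY+np.pi/2))
repress(58,-1); repress(-46,-1,np.pi/6)
q=g()["tcp_pos"]; manip.movel([q[0],q[1],280],vel=250)
manip.move_ptp([480,-60,400],ori(XY)); manip.sleep(.5)
from workcell import imaging
w=wrist(); H,S,V=cv2.split(cv2.cvtColor(w["pixels"],cv2.COLOR_RGB2HSV)); V[:40]*=1
for c in blobs((V>200)&(S<40),500)[:2]: print("lid",*rect(w,c,74))
t=imaging.grab_frame("top")["pixels"]; H,S,V=cv2.split(cv2.cvtColor(t,cv2.COLOR_RGB2HSV))
f=pickle.load(open("top0.pkl","rb")); r=np.zeros(V.shape,bool); r[110:290,180:500]=1
for c in blobs(((H<4)|(H>176))&(S>180)&r)[:1]: print("red",rect(f,c,100)[0])
for c in blobs((H>150)&(H<175)&(S>80)&r)[:2]: print("pink",rect(f,c,150)[0])
cv2.imwrite("pics/s10.png",t[:,:,::-1]); print(g()["t"])
E
```

```text
-58 1 True [-58.2  83.4] [0.1 2.3 2.2] 77.7
58 1 True [57.8 83.3] [0.1 1.8 1.2] 80.775
58 -1 True [ 57.9 -79.9] [ 0.1 -2.1  1.4] 84.575
-46 -1 True [-46. -86.] [-0.9 -3.3  0.6] 87.575
lid [521.305      -1.0328827] (np.float32(230.77232), np.float32(144.22075)) 0.102036476
lid [ 699.4027  -130.28801] (np.float32(176.61067), np.float32(42.32183)) -1.4677967
red [736.98724 146.36429]
pink [ 601.3932  -307.51126]
90.7417
```

View pics/s10.png

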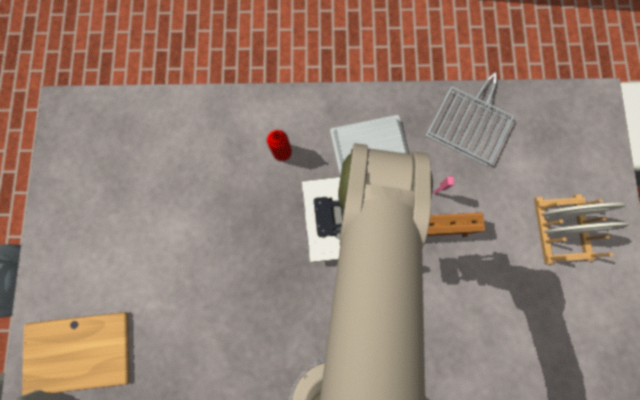

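The stop positions repeat to 0.1 mm under the higher force, so the flaps are at their stops. The dispenser is unmoved (279,145), the tray is in place (370,140), and nothing touches the robot. Handing in.

```bash
python3 -c "
from workcell import ticket; print(ticket.hand_in())"
```

```text
the job is handed in; nothing more can be done
None
```

The job is done and handed in at about 91 s. All three skewers that were there lie flat in the box, and the block's four slots are empty. The lid is pressed home on its seal, and all four clips are folded down.

- **Lid:** it was pressed home while the clips were still open. Afterwards the handle bar's top measured 108.4 and 108.3 mm on the two halves under a 22 N press; fully home is 108.
- **Clips:** I pressed each flap a second time with more force (14 N instead of 8 N). The finger stopped within 0.3 mm of the same place, so the flaps are at their stops.
- **Bystanders:** the dispenser's position measured the same before and after. The tray was only judged by eye and partly hidden by the arm, but looked in place. One pink skewer measured within 1 mm of where it started; the other was hidden in the last picture but stood in place just before the second pressing of the clips.

Three checks did not fully agree:
- **Clip edges:** in the side pictures the -y clips' free edges were about 2 px off the predicted line. The stop positions on the two sides suggest this comes from a box position error of about 2 mm across its width.
- **Lid edge:** the lid's far edge could not be measured cleanly before lowering, because the white tray lay behind it. The side edges were symmetric and the contact height was right.
- **Pictures:** I viewed 15, one over the budget of 14.

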